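# Swap the spray can and the glue bottle on the bench rack

## Robot

A 7-joint arm with a two-finger parallel gripper is mounted at the origin on a cart in front of the work surface, level with it; the furniture and walls round the work are solid. World frame = base frame: x ahead of the robot, y to its left, z up, the work surface at z = 0. Lengths are in m, angles in rad, forces in N, time in s.
With the tool pointing down it reaches from about 0.4 to 0.85 m from the base axis. Payload 4.4 kg.
Tool frame: the origin (TCP) lies midway between the tips of the shut fingers; the grasp point (between the pads) lies 19 mm behind it (tcp_to_grasp is the z of the grasp point in the tool frame, in m); z points along the fingers, y is the line along which they close (so a half turn about z gives the same grasp; the last joint's range is limited). The gripper opens to 94 mm and grips with 3 to 60 N. Pads are 16 mm wide; open, the fingers measure 119 mm over their backs; the gripper's body (75 mm by 177 mm) begins 78 mm behind the grasp point.
Start: joints at [-1.182, 0.628, 0.038, 1.517, -0.027, 0.996, -0.02], TCP at [0.286, 0.584, 0.205] pointing down, gripper open.
Joint ranges: [-3.06, 3.06], [-0.37, 2.12], [-1.25, 1.32], [0.18, 2.47], [-1.1, 4.24], [0.23, 1.98], [-2.94, 2.94]. Speed limits (rad/s): [2.57, 2.57, 3.14, 3.14, 3.14, 3.14, 3.14].

## Interface

Orientations are given as [roll, pitch, yaw] about the fixed x, y, z axes, in that order (R = Rz(yaw) Ry(pitch) Rx(roll)).
In Python, from workcell import * gives the robot as it stands. The module is installed in compiled form; this text tells all that it offers.
- The arm moves only by the tool servo_tool, never from a script. Its argument "series" is one flat list of numbers, 7 for each row, row after row: the shift along the tool's x, y, z in m, then the turn, a rotation vector about the tool's x, y, z in rad, then the finger opening in m, from 0 to 0.094. In form: [tx, ty, tz, ax, ay, az, claw, tx, ty, tz, ax, ay, az, claw, ...]. A call has exactly 10 rows; each row shifts and turns the commanded pose from where the row before left it, along the tool's axes as they then stand; what a row does not reach is not made up. A row lasts 1/12 s, in which the tool goes at most 41.7 mm and 7.16 degrees, less where a joint would pass 70% of its speed; a pose out of reach is approached as far as the arm can. A call with a gripper value outside its range is refused whole. The fingers move at their own pace and stop on an object; the grip force is fixed at half the most. Time passes only in rows, so rows that do not move let the fingers close, or fill a call up. It gives the time, the measured TCP pose, the force, the opening and the grip force at its end, in the units of the state.
- sense(): the state, without advancing time (a new reading comes with each control period).
- get_image(name): name is "side" or "top" or "wrist"; returns (picture, depth): 400x640x3 uint8, blue, green, red; 400x640 float32, m along the optical axis (not along the pixel's ray), 0 where there is no reading.
- camera_params(name): a dict with "vfov" (degrees; the focal length in pixels is half the picture's height over the tangent of half this angle, whatever the lens; pixels are square), "cx", "cy" (the principal point, pixels), "R" (3x3) and "t" (3): a world point X has camera coordinates R X + t. Camera axes: x right, y down, z forward; pixel columns grow to the right and rows downward; lengths in m; the calibration is good to about 2 mm. A picture is of the moment at which its call begins: read the wrist's pose just before it. camera_params takes no time and is no camera call; for the wrist camera it gives the pose at the moment of the call.
- sign_off(): hands the job in; it is judged then, once.
Trained networks look in the newest picture that a camera, given by its name, has taken for a name from the list of things; names that differ only in an ending like _2 or _b are one class to them, and where a whole thing is asked for, a point or a joint stands for the part that bears it (a point fixed in the world has none). Each returns a list of dicts, best first, with "p" (0 to 1); they miss things now and then, are a little off and sometimes report something else, mostly with a low value. They report only what shows in the picture. A call takes as long as a camera call. They do not tell look-alikes from the thing itself.
- look_for(camera, name): "uv" ([column, row] in pixels, amid what is visible of it).
- spot_point(camera, name): "uv" ([column, row] in pixels: a listed point, or the origin of a listed thing).
The state is a dict: "time_s": time; "qpos": joint angles; "qvel": joint speeds; "joint_torque": joint torques, N m; "position": TCP position; "eef_rot": TCP orientation; "wrist_force": force on the tool from outside, world axes, zero at the start; "wrist_torque": the same for the moment, N m; "width": opening from 0.0 (shut) to 1.0 (fully open); "gripper_force": force on a finger pad.
Only numpy, scipy, OpenCV 4.12 (cv2) and the standard library are available. Lean on these libraries where they do the work, as an engineer would, in place of code of your own. Each camera call takes 0.05 s, during which the arm holds its last target. There are 200 camera calls.

## Task

The spray can and the glue bottle are in each other's place on the small two-tier bench rack: swap them, so that each stands upright in the end bay of the lower deck where the other one stood. The middle bay is free for parking one of them on the way. Do not topple either of them, and leave the tin on the upper shelf and the other things on the table where they are.

Things in the scene. Friction and masses are not known exactly. Their poses are not given: they have to be found in the camera images.
- rack: Fixed two-tier plywood bench rack, 352 mm wide along y, 285 mm high. Origin on the table under the centre of the middle bay; x points from its open front to its back, y left, z up. Lower deck top 12 mm above the table, with three bays side by side, 110 mm apart. Behind them a back panel, front face at x = +48 mm. Above: see shelf_edge.
- shelf_edge (a point): Middle of the top shelf's front lower edge, 270 mm above the table. The shelf (15 mm thick) runs from x = +5 mm, right above the bays' centres, back to x = +150 mm. A gripper pointing straight down over a bay hits it; one that closes along rack y and leans 27 to 40 degrees, body to the rack's front, fingers pointing down and back, clears it.
- bay_left (a point): Centre of the left bay (rack +y), on the deck's top. Each bay is 100 mm wide and 96 mm deep inside, bounded at the sides and in front by strips 10 mm thick that rise 10 mm above the deck.
- bay_middle (a point): Centre of the middle bay, on the deck's top; empty at the start, free for parking. In front of the bays (rack -x) there are only things under 50 mm high on the table.
- bay_right (a point): Centre of the right bay (rack -y), on the deck's top.
- aerosol: Red spray can with white nozzle, standing in one of the two end bays: round, 64 mm in diameter (67 at the rims), 198 mm high; its cylindrical side can be gripped up to about 155 mm above its foot, a dome and a 16 mm nozzle are above that. Origin at the centre of its foot, z up along its axis. 0.2 to 0.45 kg.
- glue: Light brown glue squeeze bottle with a round white cap, standing in the other end bay: body 44 mm by 60 mm in plan (44 along its x), 157 mm high; the cap is 47 mm in diameter, from 134 to 157 mm above the foot. Origin at the centre of its foot, z up along its axis. 0.13 to 0.28 kg.
- tin: Bystander: round red tin, 78 mm in diameter and 78 mm high, loose on the rack's top shelf. Origin at the centre of its foot.
- tape: Bystander: roll of masking tape lying on the table, 104 mm across, 25 mm high. Origin at the centre of its underside.
- offcut: Bystander: pine offcut lying on the table in front of the rack, 45 x 140 x 19 mm. Origin at the centre of its underside.
- block: Bystander: blue hand sanding block on the table, 66 x 118 x 47 mm. Origin at the centre of its underside.
Not all that is in view belongs to the job. Leave any orange or purple look-alike of the glue alone.

How it is judged:
By the outcome, as a careful person would: the job done as asked, in the order asked, and still so for the second after the job is handed in, with the robot touching nothing.
It also fails if it takes over 67 s, if anything falls off the work surface, if the arm or the gripper's body presses on something with over 40 N, if the wrist force passes 120 N, or if a joint passes its speed limit or range.

## Working session

There is one attempt and no reset: what is moved stays moved. The work goes in short steps, Python scripts to look and compute and a tool call to move; the robot and the scene stay as the last step left them, time stands still between calls to the robot, and variables do not carry over. Pictures are saved under pics/ and viewed, at most 10 in all, crops included, and the job is handed in when it is done.

Besides the shell and the picture viewer there is one more tool, called by a JSON object that holds its "name" and its "arguments", one argument or row to a line. servo_tool: Moves the arm, as the interface text tells. Its arguments: {"type":"object","properties":{"series":{"type":"array"}},"required":["series"]}

```bash
mkdir -p pics; cat > h.py <<'E'
from workcell import *
import numpy as np, cv2
from scipy.spatial.transform import Rotation as Ro
def cam(n):
    p=camera_params(n); return p,200/np.tan(np.radians(p["vfov"]/2))
def pix(n,X):
    p,f=cam(n); c=np.array(p["R"])@np.array(X)+np.array(p["t"]); return f*c[0]/c[2]+p["cx"],f*c[1]/c[2]+p["cy"]
def cloud(n,d,p=None):
    p,f=cam(n); v,u=np.mgrid[0:400,0:640]
    c=np.stack([(u-p["cx"])/f*d,(v-p["cy"])/f*d,d],-1)
    return (c-np.array(p["t"]))@np.array(p["R"])
E
python3 - <<'E'
from h import *
s=sense();print(s)
ims=[]
for n in("side","top"):
    im,d=get_image(n);np.savez("pics/%s.npz"%n,im=im,d=d);W=cloud(n,d)
    cv2.imwrite("pics/%s0.png"%n,im)
    for k in("aerosol","glue","tin","rack","tape","offcut","block"):
        for r in look_for(n,k)[:3]:
            u,v=map(int,r["uv"]);print(n,k,round(r["p"],2),u,v,W[v,u].round(3))
    for k in("bay_left","bay_middle","bay_right","shelf_edge","rack"):
        for r in spot_point(n,k)[:1]:
            u,v=map(int,r["uv"]);print(n,k,round(r["p"],2),u,v,W[v,u].round(3))
E
```

```text
{'time_s': 0.0, 'qpos': array([-1.18182371,  0.62932151,  0.03845819,  1.51834457, -0.02702888,
        0.99629643, -0.0200149 ]), 'qvel': array([ 7.77709028e-05, -1.77438704e-03,  1.23208393e-03,  2.34854804e-03,
       -1.18682611e-03, -1.02403941e-03, -9.55167343e-04]), 'joint_torque': array([-3.49292677e-04, -5.49724102e+01,  1.14372488e+00, -1.86621398e+01,
       -5.21706697e-02,  2.39138439e-02,  1.34570596e-04]), 'position': array([0.28520363, 0.58335703, 0.20457786]), 'eef_rot': array([-3.13974104e+00,  8.03977329e-06,  2.68677682e+00]), 'wrist_force': array([-0.36886184,  0.79167501, -0.761804  ]), 'wrist_torque': array([ 0.02082189,  0.03070863, -0.08396404]), 'gripper_force': 0.0, 'width': 1.0026532703939965}
side aerosol 0.95 332 194 [0.652 0.09  0.132]
side glue 0.98 362 285 [ 0.648 -0.263  0.103]
side glue 0.95 272 258 [ 0.433 -0.129  0.111]
side glue 0.78 348 242 [ 0.649 -0.122  0.12 ]
side rack 0.76 363 212 [ 0.692 -0.105  0.208]
side tape 0.77 259 208 [0.412 0.203 0.025]
side tape 0.19 367 210 [ 0.691 -0.137  0.241]
side offcut 0.76 282 248 [ 0.469 -0.007  0.02 ]
si
[... 223 characters left out ...]
0.65  -0.008  0.282]
side rack 0.73 333 238 [0.637 0.009 0.015]
top aerosol 0.96 275 188 [0.64  0.111 0.192]
top glue 0.76 344 254 [ 0.427 -0.096  0.154]
top glue 0.66 382 184 [ 0.647 -0.232  0.152]
top glue 0.54 338 187 [ 0.639 -0.088  0.17 ]
top rack 0.88 314 169 [ 0.667 -0.015  0.286]
top tape 0.55 249 273 [0.392 0.222 0.027]
top offcut 0.95 313 255 [0.443 0.004 0.016]
top block 0.87 397 238 [ 0.485 -0.285  0.04 ]
top block 0.64 311 172 [ 0.659 -0.006  0.284]
top bay_left 0.92 278 199 [0.622 0.109 0.117]
top bay_middle 0.61 308 198 [0.646 0.013 0.013]
top bay_right 0.68 337 198 [ 0.629 -0.088  0.062]
top shelf_edge 0.86 305 174 [0.653 0.012 0.286]
top rack 0.69 311 200 [0.639 0.002 0.01 ]
```

```bash
python3 - <<'E'
from h import *
a=np.load("pics/side.npz")["im"][130:350,210:430];b=np.load("pics/top.npz")["im"][130:300,220:430]
a=cv2.resize(a,(400,400));b=cv2.resize(b,(400,324));b=cv2.copyMakeBorder(b,0,76,0,0,0)
cv2.imwrite("pics/c1.png",np.hstack([a,b]))
E
```

```text
(no output)
```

View pics/c1.png

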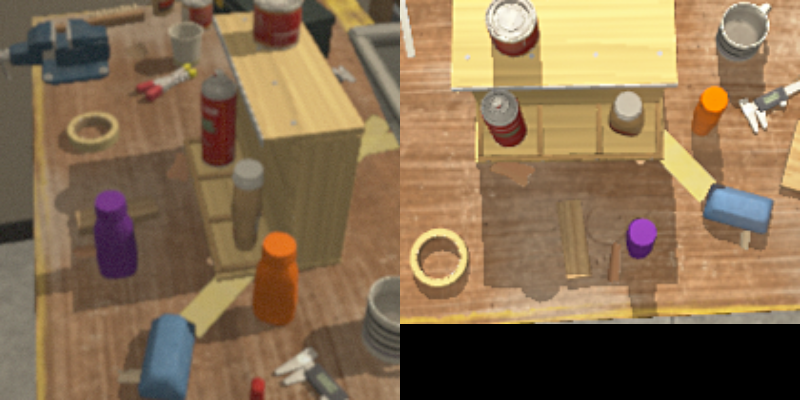

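View pics/side0.png

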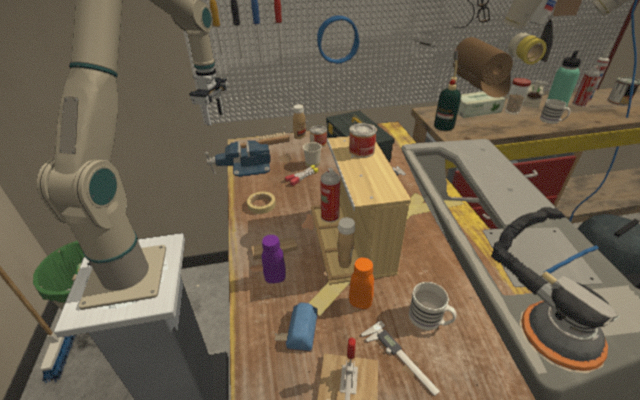

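```bash
python3 - <<'E'
from h import *
D={n:np.load("pics/%s.npz"%n) for n in("side","top")}
Wt=cloud("top",D["top"]["d"]);Ws=cloud("side",D["side"]["d"])
def sel(W,lo,hi): return W[np.all((W>lo)&(W<hi),-1)]
S=sel(Wt,[.55,-.3,.275],[.9,.3,.295])
r=cv2.minAreaRect((S[:,:2]*1000).astype(np.float32));print("shelf",r,S[:,2].mean());print(cv2.boxPoints(r).round())
for n,W in(("top",Wt),("side",Ws)):
  A=sel(W,[.5,.05,.03],[.72,.2,.165]);print(n,"aer",A.min(0),A.max(0),len(A))
  d=D[n]["d"];im=D[n]["im"].astype(int)
  sat=im.max(-1)-im.min(-1)
  G=sel(W,[.55,-.16,.15],[.72,-.05,.19]);print("glue top",G.min(0),G.max(0),G.mean(0),len(G))
  T=sel(W,[.55,.05,.18],[.70,.2,.23]);print("aer top",T.min(0),T.max(0),T.mean(0),len(T))
  B=sel(W,[.55,-.16,.04],[.72,-.05,.13]);
  for z in np.arange(.04,.18,.02):
    B=sel(W,[.55,-.17,z],[.685,-.05,z+.02]);C=sel(W,[.55,.05,z],[.685,.17,z+.02])
    print(n,round(z,2),"glue",B.min(0).round(3)[:2],B.max(0).round(3)[:2],len(B),"aer",C.min(0).round(3)[:2],C.max(0).round(3)[:2]) if len(B) and len(C) else 0
p,f=cam("wrist");s=sense();Rt=Ro.from_euler("xyz",s["eef_rot"]).as_matrix()
Rc,t=np.array(p["R"]),np.array(p["t"]);print("cam in tool",Rt.T@(-Rc.T@t-s["position"]),"axis",Rt.T@Rc[2])
for n in D: q=camera_params(n);print(n,-np.array(q["R"]).T@np.array(q["t"]))
im=D["top"]["im"][140:280,230:420];cv2.imwrite("pics/c2.png",cv2.resize(im,(800,590),interpolation=cv2.INTER_CUBIC))
E
```

```text
shelf ((723.1192626953125, 7.6252899169921875), (351.9741516113281, 150.10720825195312), 88.49925231933594) 0.2847556590888043
[[ 643. -166.]
 [ 794. -170.]
 [ 803.  182.]
 [ 653.  186.]]
top aer [0.61787722 0.0505535  0.03017229] [0.70190855 0.17789586 0.16460049] 336
glue top [ 0.6260776  -0.11477453  0.150284  ] [ 0.66980545 -0.07244046  0.17563842] [ 0.6462602  -0.09378476  0.16783781] 174
aer top [0.61987712 0.0960492  0.18005832] [0.67910225 0.14618108 0.21370987] [0.64880924 0.12130107 0.19030012] 191
top 0.04 glue [ 0.624 -0.127] [ 0.653 -0.062] 24 aer [0.619 0.09 ] [0.657 0.143]
top 0.06 glue [ 0.625 -0.127] [ 0.649 -0.064] 15 aer [0.618 0.09 ] [0.651 0.149]
top 0.08 glue [ 0.621 -0.121] [ 0.648 -0.064] 29 aer [0.619 0.09 ] [0.646 0.148]
top 0.1 glue [ 0.623 -0.124] [ 0.67  -0.064] 39 aer [0.619 0.089] [0.656 0.142]
top 0.12 glue [ 0.624 -0.12 ] [ 0.663 -0.067] 53 aer [0.618 0.091] [0.643 0.148]
top 0.14 glue [ 0.626 -0.115] [ 0.64  -0.073] 20 aer [0.619 0.09 ] [0.656 0.145]
top 0.16 glue [ 0.627 -0.115] [ 0.67  -0.072] 158 aer [0.618 0.09 ] [0.682 0.152]
side aer [0.6196420
[... 384 characters left out ...]
.122]
side 0.06 glue [ 0.625 -0.127] [ 0.667 -0.096] 65 aer [0.62  0.086] [0.681 0.12 ]
side 0.08 glue [ 0.623 -0.127] [ 0.675 -0.092] 88 aer [0.621 0.087] [0.68  0.119]
side 0.1 glue [ 0.624 -0.126] [ 0.674 -0.098] 91 aer [0.62  0.087] [0.679 0.117]
side 0.12 glue [ 0.625 -0.124] [ 0.667 -0.089] 114 aer [0.62  0.088] [0.679 0.119]
side 0.14 glue [ 0.625 -0.12 ] [ 0.669 -0.083] 78 aer [0.621 0.087] [0.678 0.133]
side 0.16 glue [ 0.627 -0.118] [ 0.671 -0.072] 178 aer [0.62  0.087] [0.684 0.147]
cam in tool [ 8.32288545e-02  9.46628509e-05 -1.78691495e-01] axis [-2.81665001e-01  5.10688265e-04  9.59512671e-01]
side [ 0.42905793 -0.8365859   0.85167933]
top [ 0.27799957 -0.02141463  1.53148677]
```

View pics/c2.png

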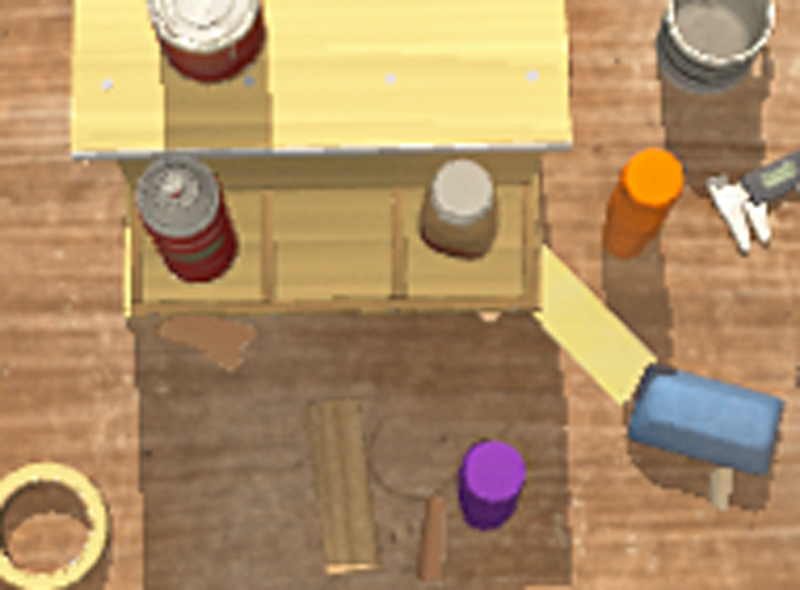

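Three bottles match "glue" in the side view: purple (272,258) on the table, orange (362,285) outside the rack, and light brown with a white cap (348,242) in the right bay. The crop shows the brown one with its white cap at (463,185), so that is the glue. The spray can is in the left bay. I'll park the glue in the middle first.

```bash
cat >> h.py <<'E'
YAW=-0.026; L=np.radians(31)
RACK=np.array([.643,.010,0]); RZ=Ro.from_euler("z",YAW).as_matrix()
TT=RZ@np.array([[-np.cos(L),0,np.sin(L)],[0,1,0],[-np.sin(L),0,-np.cos(L)]])
def go(grasp,back=0.,Rt=TT):
    "tool-frame moves from the measured pose: rotvec first, then shift in the final tool frame"
    s=sense();R=Ro.from_euler("xyz",s["eef_rot"]).as_matrix()
    tcp=np.array(grasp)+Rt[:,2]*(.019-back)
    print("t",round(s["time_s"],2),"pos",s["position"].round(4),"F",s["wrist_force"].round(1),"w",round(s["width"]*.094,4),"gf",round(float(s["gripper_force"]),1))
    print("rot",Ro.from_matrix(R.T@Rt).as_rotvec().round(4),"shift",(Rt.T@(tcp-s["position"])).round(4),"tcp",tcp.round(3))
def rk(x,y,z): return RACK+RZ@np.array([x,y,z])
E
python3 - <<'E'
from h import *
print(rk(0,-.11,0),rk(0,.11,0)); print(TT.round(3))
go([.648,-.095,.112],.15)
E
```

```text
[ 0.64014032 -0.09996282  0.        ] [0.64585968 0.11996282 0.        ]
[[-0.857  0.026  0.515]
 [ 0.022  1.    -0.013]
 [-0.515  0.    -0.857]]
t 1.3 pos [0.2855 0.5839 0.2055] F [-0.1  0.3 -0.1] w 0.094 gf 0.0
rot [-0.116  -0.5327 -0.4182] shift [-0.2776 -0.6693  0.1448] tcp [ 0.581 -0.093  0.224]
```

{"name": "servo_tool", "arguments": {
  "series": [0, 0, -0.01, -0.0116, -0.0533, -0.0418, 0.085, 0, 0, -0.01, -0.0116, -0.0533, -0.0418, 0.085, 0, 0, -0.01, -0.0116, -0.0533, -0.0418, 0.085, 0, 0, -0.01, -0.0116, -0.0533, -0.0418, 0.085, 0, 0, -0.01, -0.0116, -0.0533, -0.0418, 0.085, 0, 0, -0.01, -0.0116, -0.0533, -0.0418, 0.085, 0, 0, -0.01, -0.0116, -0.0533, -0.0418, 0.085, 0, 0, -0.01, -0.0116, -0.0533, -0.0418, 0.085, 0, 0, -0.01, -0.0116, -0.0533, -0.0418, 0.085, 0, 0, -0.01, -0.0116, -0.0533, -0.0418, 0.085]
}}

```text
time_s: 2.13
position: [0.2614, 0.5869, 0.3021]
eef_rot: [3.141, 0.544, 3.117]
wrist_force: [-0.2, 0.0, 0.1]
width: 0.906
gripper_force: 0.0
```

```bash
python3 -c "
from h import *
go([.648,-.095,.112],.15);print(sense()['qpos'].round(2))"
```

```text
t 2.13 pos [0.2614 0.5869 0.3021] F [-0.2  0.   0.1] w 0.0851 gf 0.0
rot [0.0015 0.0027 0.0015] shift [-0.2485 -0.6716  0.2401] tcp [ 0.581 -0.093  0.224]
[-1.64  0.51  0.21  1.63  0.52  1.02 -0.19]
```

{"name": "servo_tool", "arguments": {
  "series": [-0.0124, -0.0336, 0.012, 0, 0, 0, 0.085, -0.0124, -0.0336, 0.012, 0, 0, 0, 0.085, -0.0124, -0.0336, 0.012, 0, 0, 0, 0.085, -0.0124, -0.0336, 0.012, 0, 0, 0, 0.085, -0.0124, -0.0336, 0.012, 0, 0, 0, 0.085, -0.0124, -0.0336, 0.012, 0, 0, 0, 0.085, -0.0124, -0.0336, 0.012, 0, 0, 0, 0.085, -0.0124, -0.0336, 0.012, 0, 0, 0, 0.085, -0.0124, -0.0336, 0.012, 0, 0, 0, 0.085, -0.0124, -0.0336, 0.012, 0, 0, 0, 0.085]
}}

```text
time_s: 2.97
position: [0.4213, 0.2448, 0.2625]
eef_rot: [3.14, 0.541, 3.115]
wrist_force: [0.6, -0.1, 0.6]
width: 0.903
gripper_force: 0.0
```

```bash
python3 -c "
from h import *
go([.648,-.095,.112],.15);print(sense()['qpos'].round(2))"
```

```text
t 2.97 pos [0.4213 0.2448 0.2625] F [ 0.6 -0.1  0.6] w 0.0848 gf 0.0
rot [ 0.0012  0.0004 -0.0003] shift [-0.1243 -0.3338  0.1193] tcp [ 0.581 -0.093  0.224]
[-1.28  0.2   0.43  2.31  0.86  0.44 -0.07]
```

{"name": "servo_tool", "arguments": {
  "series": [-0.0124, -0.0334, 0.012, 0, 0, 0, 0.085, -0.0124, -0.0334, 0.012, 0, 0, 0, 0.085, -0.0124, -0.0334, 0.012, 0, 0, 0, 0.085, -0.0124, -0.0334, 0.012, 0, 0, 0, 0.085, -0.0124, -0.0334, 0.012, 0, 0, 0, 0.085, -0.0124, -0.0334, 0.012, 0, 0, 0, 0.085, -0.0124, -0.0334, 0.012, 0, 0, 0, 0.085, -0.0124, -0.0334, 0.012, 0, 0, 0, 0.085, -0.0124, -0.0334, 0.012, 0, 0, 0, 0.085, -0.0124, -0.0334, 0.012, 0, 0, 0, 0.085]
}}

```text
time_s: 3.8
position: [0.5199, 0.0388, 0.2336]
eef_rot: [-3.126, 0.529, 3.125]
wrist_force: [0.1, -0.3, 0.7]
width: 0.908
gripper_force: 0.0
```

```bash
python3 - <<'E'
from h import *
go([.648,-.095,.112],.15);print(sense()['qpos'].round(2))
im,d=get_image("wrist");cv2.imwrite("pics/w1.png",im);W=cloud("wrist",d)
for z in np.arange(.04,.18,.02):
    B=W[np.all((W>[.55,-.16,z])&(W<[.685,-.05,z+.02]),-1)]
    if len(B):print(z.round(2),B.min(0)[:2].round(3),B.max(0)[:2].round(3),len(B))
E
```

```text
t 3.8 pos [0.5199 0.0388 0.2336] F [ 0.1 -0.3  0.7] w 0.0853 gf 0.0
rot [-0.0107 -0.0116  0.0085] shift [-0.0502 -0.1304  0.041 ] tcp [ 0.581 -0.093  0.224]
[ 0.06  0.24 -0.35  2.34  1.33  0.24  0.03]
0.04 [ 0.623 -0.133] [ 0.661 -0.073] 442
0.06 [ 0.621 -0.135] [ 0.661 -0.073] 432
0.08 [ 0.62  -0.134] [ 0.66  -0.074] 538
0.1 [ 0.621 -0.131] [ 0.662 -0.075] 629
0.12 [ 0.623 -0.13 ] [ 0.655 -0.077] 620
0.14 [ 0.623 -0.128] [ 0.642 -0.083] 425
0.16 [ 0.625 -0.127] [ 0.668 -0.087] 572
```

View pics/w1.png

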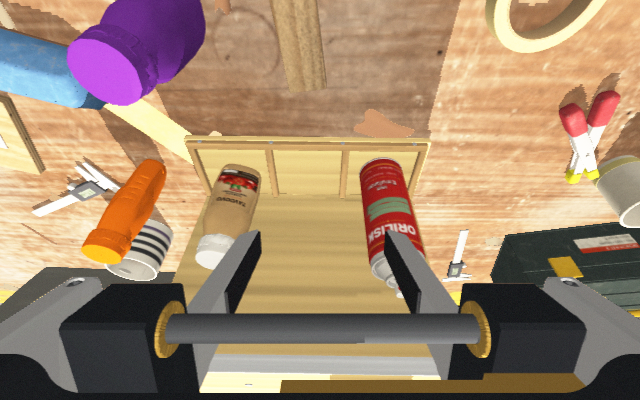

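The glue stands at about (232,210) and the can at (390,220). Joint 6 is now at its limit, so I'll fit a quick kinematic model to find a comfortable lean and wrist configuration.

```bash
cat > kin.py <<'E'
from h import *
import itertools
from scipy.optimize import least_squares
LO=np.array([-3.06,-.37,-1.25,.18,-1.1,.23,-2.94]);HI=np.array([3.06,2.12,1.32,2.47,4.24,1.98,2.94])
s=sense()
Q=[[-1.18182371,.62932151,.03845819,1.51834457,-.02702888,.99629643,-.0200149],[-1.64,.51,.21,1.63,.52,1.02,-.19],[-1.28,.2,.43,2.31,.86,.44,-.07],s["qpos"]]
P=[[.28520363,.58335703,.20457786],[.2614,.5869,.3021],[.4213,.2448,.2625],s["position"]]
E_=[[-3.13974104,0,2.68677682],[3.141,.544,3.117],[3.14,.541,3.115],s["eef_rot"]]
RR=[Ro.from_euler("xyz",e) for e in E_]
def fk(p,sg,q):
    d1,L1,a,b,c,Lt,off=p; s1,s3,s5,s7=sg
    R=Ro.from_euler("Z",s1*q[0])*Ro.from_euler("Y",q[1]);x=np.array([0,0,d1])+R.apply([0,0,L1])
    R=R*Ro.from_euler("Z",s3*q[2]);x=x+R.apply([a,0,0])
    R=R*Ro.from_euler("Y",q[3]);x=x+R.apply([-b,0,0])+R.apply([0,0,c])
    R=R*Ro.from_euler("Z",s5*q[4])*Ro.from_euler("Y",q[5]);x=x+R.apply([off,0,Lt])
    return x,R*Ro.from_euler("Z",s7*q[6])
def fit():
    best=None
    for sg in itertools.product([1,-1],repeat=4):
        def f(v):
            o=[]
            for q,x,R in zip(Q,P,RR):
                y,Y=fk(v[:7],sg,q);Y=Y*Ro.from_euler("Z",v[7]);o+=[*(y-x),*(.2*(R.inv()*Y).as_rotvec())]
            return np.array(o)
        for g in(0,1.57,3.1,-1.57):
            r=least_squares(f,[.3,.3,.03,.03,.35,.3,.05,g])
            if best is None or r.cost<best[0]:best=(r.cost,sg,r.x,r.fun)
    return best
E
python3 - <<'E'
from kin import *
b=fit();print(b[0],b[1],b[2].round(3));print(b[3].reshape(-1,6).round(4))
np.savez("kin.npz",sg=b[1],v=b[2]);np.savez("q.npz",q=s["qpos"])
E
```

```text
0.00044173702791719876 (-1, -1, -1, -1) [ 0.499  0.502  0.044 -0.066  0.462  0.369  0.038  1.573]
[[-0.0245  0.0057 -0.0019 -0.     -0.      0.0004]
 [-0.0048  0.0063  0.0015 -0.0008  0.0004  0.0004]
 [ 0.0008 -0.0097 -0.0014  0.      0.0006 -0.0013]
 [ 0.004   0.0079  0.0018 -0.      0.      0.0004]]
```

```bash
python3 - <<'E'
import re
t=open('kin.py').read()
t=t.replace("d1,L1,a,b,c,Lt,off=p","d1,L1,a,b,c,Lt,off,a1=p").replace("R.apply([0,0,L1])","R.apply([0,0,L1])+Ro.from_euler('Z',s1*q[0]).apply([a1,0,0])").replace("v[:7]","v[:8]").replace("v[7]","v[8]").replace(".05,g]",".05,0,g]")
open('kin.py','w').write(t)
E
python3 - <<'E'
from kin import *
b=fit();print(b[0],b[1],b[2].round(3));print(b[3].reshape(-1,6).round(4))
v,sg=b[2],b[1];np.savez("kin.npz",sg=sg,v=v)
rng=np.random.default_rng(0)
def ik(x,R,q0,n):
    out=[]
    for k in range(n):
        g=q0 if k==0 else rng.uniform(LO,HI)
        def f(q):
            y,Y=fk(v[:8],sg,q);return np.r_[(y-x)*10,(R.inv()*Y*Ro.from_euler("Z",v[8])).as_rotvec()*2,.01*(q-(LO+HI)/2)/(HI-LO)]
        r=least_squares(f,np.clip(g,LO+.01,HI-.01),bounds=(LO,HI))
        e=np.linalg.norm(r.fun[:6]);out.append((e,r.x))
    out.sort(key=lambda a:a[0]);return out
for Ld in(27,31,36,40):
    L=np.radians(Ld);T=RZ@np.array([[-np.cos(L),0,np.sin(L)],[0,1,0],[-np.sin(L),0,-np.cos(L)]])
    for nm,g in(("glue",[.645,-.1,.112]),("aer",[.65,.12,.147]),("front",[.53,.01,.19])):
        o=ik(np.array(g)+T[:,2]*.019,Ro.from_matrix(T),Q[3],25)
        ok=[a for a in o if a[0]<.08]
        print(Ld,nm,len(ok),o[0][0].round(3),*[q.round(2) for _,q in ok[:3]])
E
```

```text
0.0003844173596332095 (-1, -1, -1, -1) [ 0.599  0.444  0.047 -0.111  0.483  0.37   0.038  0.036  1.573]
[[-0.0248  0.0024 -0.0001 -0.     -0.      0.0004]
 [-0.0003  0.0094  0.0002 -0.0008  0.0004  0.0004]
 [-0.0022 -0.0042 -0.0028  0.      0.0006 -0.0013]
 [ 0.0027  0.0028  0.0027 -0.      0.      0.0004]]
27 glue 14 0.0 [-0.75  1.41  1.13  1.85  4.24  0.92  2.88] [-0.75  1.41  1.13  1.85  4.24  0.92  2.88] [-0.75  1.41  1.13  1.85  4.24  0.92  2.88]
27 aer 17 0.0 [ 0.35  0.86 -0.75  1.88  1.57  0.58  0.09] [ 0.35  0.86 -0.75  1.88  1.57  0.58  0.09] [ 0.35  0.86 -0.75  1.88  1.57  0.58  0.09]
27 front 20 0.0 [-1.18  1.39  1.29  2.19  4.24  1.01  2.74] [-1.18  1.39  1.29  2.19  4.24  1.01  2.74] [-1.18  1.39  1.29  2.19  4.24  1.01  2.74]
31 glue 20 0.0 [-0.8   1.52  1.15  1.89  4.04  0.96  2.94] [-0.8   1.52  1.15  1.89  4.04  0.96  2.94] [-0.8   1.52  1.15  1.89  4.04  0.96  2.94]
31 aer 16 0.0 [ 0.35  0.88 -0.74  1.93  1.82  0.59 -0.15] [ 0.35  0.88 -0.74  1.93  1.82  0.59 -0.15] [ 0.35  0.88 -0.74  1.93  1.82  0.59 -0.15]
31 front 15 0.0 [-1.15  1.29  1.21  2.24  4.13  0.9   2.9
[... 272 characters left out ...]
1.96  4.13  0.66  2.6 ] [-1.26  1.38  1.14  1.96  4.13  0.66  2.6 ] [-1.26  1.38  1.14  1.96  4.13  0.66  2.6 ]
36 front 21 0.0 [-1.21  1.46  1.19  2.28  3.88  0.98  2.94] [-1.21  1.46  1.19  2.28  3.88  0.98  2.94] [-1.21  1.46  1.19  2.28  3.88  0.98  2.94]
40 glue 16 0.0 [-0.93  1.84  1.17  1.95  3.6   1.07  2.94] [-0.93  1.84  1.17  1.95  3.6   1.07  2.94] [-0.93  1.84  1.17  1.95  3.6   1.07  2.94]
40 aer 20 0.0 [-1.27  1.38  1.09  2.    3.93  0.61  2.77] [-1.27  1.38  1.09  2.    3.93  0.61  2.77] [-1.27  1.38  1.09  2.    3.93  0.61  2.77]
40 front 19 0.0 [-1.27  1.59  1.15  2.31  3.69  1.02  2.94] [-1.27  1.59  1.15  2.31  3.69  1.02  2.94] [-1.27  1.59  1.15  2.31  3.69  1.02  2.94]
```

{"name": "servo_tool", "arguments": {
  "series": [-0.0055, -0.017, 0.0045, -0.0015, -0.0015, 0.001, 0.085, -0.0055, -0.017, 0.0045, -0.0015, -0.0015, 0.001, 0.085, -0.0055, -0.017, 0.0045, -0.0015, -0.0015, 0.001, 0.085, -0.0055, -0.017, 0.0045, -0.0015, -0.0015, 0.001, 0.085, -0.0055, -0.017, 0.0045, -0.0015, -0.0015, 0.001, 0.085, -0.0055, -0.017, 0.0045, -0.0015, -0.0015, 0.001, 0.085, -0.0055, -0.017, 0.0045, -0.0015, -0.0015, 0.001, 0.085, -0.0055, -0.017, 0.0045, -0.0015, -0.0015, 0.001, 0.085, -0.0055, 0, 0.0045, 0, 0, 0, 0.085, 0, 0, 0, 0, 0, 0, 0.085]
}}

```text
time_s: 4.68
position: [0.5802, -0.099, 0.2244]
eef_rot: [3.14, 0.541, 3.113]
wrist_force: [0.1, 0.4, -0.1]
width: 0.903
gripper_force: 0.0
```

```bash
python3 - <<'E'
from h import *
go([.645,-.099,.112],.15);print(sense()['qpos'].round(2))
im,d=get_image("wrist");cv2.imwrite("pics/w2.png",im);W=cloud("wrist",d)
for z in np.arange(.04,.18,.02):
    B=W[np.all((W>[.55,-.155,z])&(W<[.685,-.05,z+.02]),-1)]
    if len(B):print(z.round(2),B.min(0)[:2].round(3),B.max(0)[:2].round(3),len(B))
E
```

```text
t 4.68 pos [ 0.5802 -0.099   0.2244] F [ 0.1  0.4 -0.1] w 0.0848 gf 0.0
rot [ 0.0001 -0.0003 -0.0026] shift [ 0.0023  0.0017 -0.0013] tcp [ 0.578 -0.097  0.224]
[ 0.74  0.42 -0.77  2.2   1.3   0.26  0.42]
0.04 [ 0.623 -0.124] [ 0.649 -0.059] 471
0.06 [ 0.623 -0.124] [ 0.651 -0.059] 455
0.08 [ 0.621 -0.122] [ 0.646 -0.06 ] 613
0.1 [ 0.622 -0.122] [ 0.652 -0.061] 728
0.12 [ 0.624 -0.119] [ 0.655 -0.065] 830
0.14 [ 0.624 -0.116] [ 0.652 -0.068] 604
0.16 [ 0.625 -0.115] [ 0.671 -0.07 ] 1226
```

```bash
python3 -c "
from h import *
go([.646,-.0935,.110])"
```

```text
t 4.73 pos [ 0.5796 -0.0976  0.2245] F [-0.   0.3 -0.4] w 0.0851 gf 0.0
rot [ 0.0012 -0.0004 -0.0003] shift [0.0022 0.0059 0.1513] tcp [ 0.656 -0.094  0.094]
```

{"name": "servo_tool", "arguments": {
  "series": [0.001, 0.006, 0, 0, 0, 0, 0.085, 0.001, 0, 0.02, 0, 0, 0, 0.085, 0, 0, 0.025, 0, 0, 0, 0.085, 0, 0, 0.025, 0, 0, 0, 0.085, 0, 0, 0.025, 0, 0, 0, 0.085, 0, 0, 0.025, 0, 0, 0, 0.085, 0, 0, 0.02, 0, 0, 0, 0.085, 0, 0, 0.011, 0, 0, 0, 0.085, 0, 0, 0, 0, 0, 0, 0.085, 0, 0, 0, 0, 0, 0, 0.085]
}}

```text
time_s: 5.57
position: [0.6546, -0.0923, 0.0939]
eef_rot: [3.14, 0.539, 3.118]
wrist_force: [0.3, 0.3, 0.1]
width: 0.907
gripper_force: 0.0
```

```bash
python3 -c "
from h import *
go([.646,-.0935,.110]);print(sense()['qpos'].round(2))"
```

```text
t 5.57 pos [ 0.6546 -0.0923  0.0939] F [0.3 0.3 0.1] w 0.0852 gf 0.0
rot [ 0.0024 -0.0019  0.002 ] shift [-0.0009 -0.0014  0.0008] tcp [ 0.656 -0.094  0.094]
[ 0.62  0.78 -0.75  2.13  2.01  0.46 -0.2 ]
```

{"name": "servo_tool", "arguments": {
  "series": [0, 0, 0, 0, 0, 0, 0.03, 0, 0, 0, 0, 0, 0, 0.03, 0, 0, 0, 0, 0, 0, 0.03, 0, 0, 0, 0, 0, 0, 0.03, 0, 0, 0, 0, 0, 0, 0.03, 0, 0, 0, 0, 0, 0, 0.03, -0.0026, 0, -0.0043, 0, 0, 0, 0.03, -0.0052, 0, -0.0086, 0, 0, 0, 0.03, -0.0052, 0, -0.0086, 0, 0, 0, 0.03, -0.0052, 0, -0.0086, 0, 0, 0, 0.03]
}}

```text
time_s: 6.4
position: [0.6543, -0.0949, 0.1292]
eef_rot: [3.141, 0.539, 3.114]
wrist_force: [0.1, 0.2, -2.0]
width: 0.636
gripper_force: 30.0
```

```bash
python3 -c "
from h import *
# middle: rack x -0.008 grasp; glue centre ~ at grasp
go(rk(-.006,0,.143));print(sense()['qpos'].round(2))"
```

```text
t 6.4 pos [ 0.6543 -0.0949  0.1292] F [ 0.1  0.2 -2. ] w 0.0597 gf 30.0
rot [ 0.0003 -0.0023 -0.0012] shift [ 0.0101  0.1046 -0.0032] tcp [0.647 0.01  0.127]
[ 0.6   0.68 -0.69  2.11  1.86  0.37 -0.09]
```

{"name": "servo_tool", "arguments": {
  "series": [0.001, 0.006, 0, 0, 0, 0, 0.03, 0.001, 0.013, 0, 0, 0, 0, 0.03, 0.001, 0.013, 0, 0, 0, 0, 0.03, 0.001, 0.014, 0, 0, 0, 0, 0.03, 0.001, 0.014, 0, 0, 0, 0, 0.03, 0.001, 0.014, 0, 0, 0, 0, 0.03, 0.001, 0.013, -0.001, 0, 0, 0, 0.03, 0.001, 0.01, -0.001, 0, 0, 0, 0.03, 0.001, 0.006, -0.001, 0, 0, 0, 0.03, 0, 0.002, 0, 0, 0, 0, 0.03]
}}

```text
time_s: 7.23
position: [0.6484, 0.0125, 0.1274]
eef_rot: [3.141, 0.54, 3.117]
wrist_force: [0.6, 0.3, -2.7]
width: 0.638
gripper_force: 30.0
```

```bash
python3 -c "
from h import *
go(rk(-.006,0,.1115));print(sense()['qpos'].round(2))"
```

```text
t 7.23 pos [0.6484 0.0125 0.1274] F [ 0.6  0.3 -2.7] w 0.0599 gf 30.0
rot [ 0.0018 -0.0008  0.0015] shift [ 0.0179 -0.0027  0.0268] tcp [0.647 0.01  0.095]
[ 0.42  0.7  -0.78  2.15  1.85  0.54 -0.27]
```

{"name": "servo_tool", "arguments": {
  "series": [0.003, -0.001, 0.0048, 0, 0, 0, 0.03, 0.003, -0.001, 0.0048, 0, 0, 0, 0.03, 0.003, -0.0005, 0.0048, 0, 0, 0, 0.03, 0.003, 0, 0.0048, 0, 0, 0, 0.03, 0.003, 0, 0.005, 0, 0, 0, 0.03, 0.002, 0, 0.0034, 0, 0, 0, 0.03, 0, 0, 0, 0, 0, 0, 0.03, 0, 0, 0, 0, 0, 0, 0.03, 0, 0, 0, 0, 0, 0, 0.085, 0, 0, 0, 0, 0, 0, 0.085]
}}

```text
time_s: 8.07
position: [0.6482, 0.0081, 0.0949]
eef_rot: [3.141, 0.54, 3.115]
wrist_force: [-1.2, -0.2, -0.1]
width: 0.744
gripper_force: 0.0
```

```bash
python3 -c "
from h import *
go([.651,.119,.147],.16);print(sense()['qpos'].round(2))"
```

```text
t 8.07 pos [0.6482 0.0081 0.0949] F [-1.2 -0.2 -0.1] w 0.0699 gf 0.0
rot [ 0.0003 -0.0008 -0.0004] shift [-0.0268  0.1109 -0.1857] tcp [0.578 0.121 0.268]
[ 0.43  0.78 -0.79  2.17  1.97  0.61 -0.37]
```

{"name": "servo_tool", "arguments": {
  "series": [0, 0, 0, 0, 0, 0, 0.085, 0, 0, 0, 0, 0, 0, 0.085, 0, 0, -0.012, 0, 0, 0, 0.085, 0, 0, -0.026, 0, 0, 0, 0.085, 0, 0, -0.028, 0, 0, 0, 0.085, 0, 0, -0.028, 0, 0, 0, 0.085, -0.005, 0, -0.028, 0, 0, 0, 0.085, -0.005, 0, -0.028, 0, 0, 0, 0.085, -0.005, 0.01, -0.028, 0, 0, 0, 0.085, -0.005, 0.015, -0.008, 0, 0, 0, 0.085]
}}

```text
time_s: 8.9
position: [0.57, 0.0341, 0.2672]
eef_rot: [-3.139, 0.544, 3.115]
wrist_force: [0.6, -0.1, 0.6]
width: 0.903
gripper_force: 0.0
```

{"name": "servo_tool", "arguments": {
  "series": [-0.001, 0.01, 0, 0, 0, 0, 0.085, -0.001, 0.01, 0, 0, 0, 0, 0.085, -0.001, 0.01, 0, 0, 0, 0, 0.085, -0.001, 0.01, 0, 0, 0, 0, 0.085, -0.001, 0.01, 0, 0, 0, 0, 0.085, -0.001, 0.01, 0, 0, 0, 0, 0.085, 0, 0.01, 0, 0, 0, 0, 0.085, 0, 0.01, 0, 0, 0, 0, 0.085, 0, 0.006, 0, 0, 0, 0, 0.085, 0, 0, 0, 0, 0, 0, 0.085]
}}

```text
time_s: 9.73
position: [0.5779, 0.1225, 0.2672]
eef_rot: [3.14, 0.541, 3.117]
wrist_force: [-0.3, -0.6, 0.3]
width: 0.903
gripper_force: 0.0
```

```bash
python3 - <<'E'
from h import *
print(sense()['qpos'].round(2))
im,d=get_image("wrist");cv2.imwrite("pics/w3.png",im);W=cloud("wrist",d)
for z in np.arange(.04,.2,.02):
  for y0,y1 in((.06,.17),(-.04,.06)):
    B=W[np.all((W>[.55,y0,z])&(W<[.685,y1,z+.02]),-1)]
    if len(B):print(z.round(2),B.min(0)[:2].round(3),B.max(0)[:2].round(3),len(B),end=" ")
  print()
go([.651,.119,.147])
E
```

```text
[ 0.28  0.37 -0.88  2.13  1.18  0.59  0.09]
0.04 [0.618 0.09 ] [0.646 0.154] 369 0.04 [ 0.618 -0.019] [0.655 0.04 ] 420 
0.06 [0.619 0.09 ] [0.647 0.154] 414 0.06 [ 0.616 -0.018] [0.654 0.04 ] 396 
0.08 [0.619 0.09 ] [0.646 0.154] 454 0.08 [ 0.616 -0.016] [0.654 0.039] 526 
0.1 [0.619 0.09 ] [0.647 0.154] 517 0.1 [ 0.616 -0.019] [0.659 0.038] 635 
0.12 [0.618 0.09 ] [0.646 0.154] 580 0.12 [ 0.618 -0.016] [0.657 0.035] 710 
0.14 [0.618 0.09 ] [0.647 0.154] 675 0.14 [ 0.618 -0.014] [0.655 0.032] 503 
0.16 [0.618 0.091] [0.676 0.154] 1279 0.16 [ 0.62  -0.014] [0.666 0.031] 1116 
0.18 [0.626 0.098] [0.665 0.147] 1050 
t 9.78 pos [0.5779 0.1213 0.267 ] F [ 0.4 -0.1 -0.4] w 0.0849 gf 0.0
rot [ 0.0007 -0.0008  0.001 ] shift [-0.0009 -0.0004  0.1596] tcp [0.661 0.119 0.131]
```

View pics/w3.png

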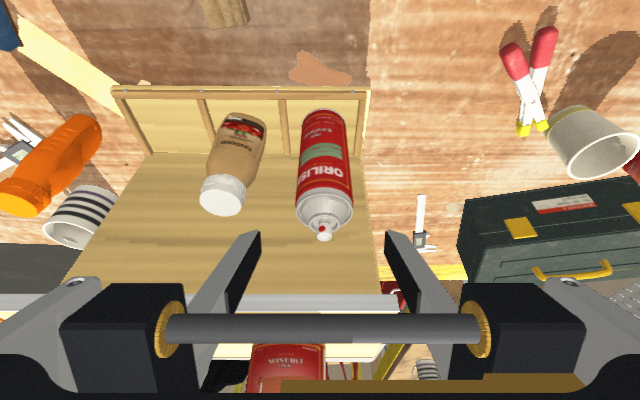

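{"name": "servo_tool", "arguments": {
  "series": [0, 0.002, 0.008, 0, 0, 0, 0.085, 0, 0, 0.02, 0, 0, 0, 0.085, 0, 0, 0.025, 0, 0, 0, 0.085, 0, 0, 0.025, 0, 0, 0, 0.085, 0, 0, 0.025, 0, 0, 0, 0.085, 0, 0, 0.024, 0, 0, 0, 0.085, 0, 0, 0.02, 0, 0, 0, 0.085, 0, 0, 0.011, 0, 0, 0, 0.085, 0, 0, 0, 0, 0, 0, 0.085, 0, 0, 0, 0, 0, 0, 0.085]
}}

```text
time_s: 10.62
position: [0.659, 0.1196, 0.1308]
eef_rot: [-3.141, 0.539, 3.115]
wrist_force: [0.3, 1.4, 0.7]
width: 0.905
gripper_force: 0.0
```

{"name": "servo_tool", "arguments": {
  "series": [0, 0, 0, 0, 0, 0, 0.03, 0, 0, 0, 0, 0, 0, 0.03, 0, 0, 0, 0, 0, 0, 0.03, 0, 0, 0, 0, 0, 0, 0.03, 0, 0, 0, 0, 0, 0, 0.03, 0, 0, 0, 0, 0, 0, 0.03, -0.0026, 0, -0.0043, 0, 0, 0, 0.03, -0.004, 0, -0.0066, 0, 0, 0, 0.03, -0.004, 0, -0.0066, 0, 0, 0, 0.03, -0.004, 0, -0.0066, 0, 0, 0, 0.03]
}}

```text
time_s: 11.45
position: [0.6584, 0.1196, 0.159]
eef_rot: [-3.141, 0.538, 3.115]
wrist_force: [-0.1, 0.2, -3.8]
width: 0.676
gripper_force: 29.9
```

```bash
python3 -c "
from h import *
print(sense()['qpos'].round(2));go(rk(-.088,.11,.178));print(TT.T@RZ@[1,0,0],TT.T@RZ@[0,1,0])"
```

```text
[ 0.15  0.64 -0.71  2.06  1.58  0.58 -0.21]
t 11.45 pos [0.6584 0.1196 0.159 ] F [-0.1  0.2 -3.8] w 0.0636 gf 29.9
rot [-0.0011 -0.0034 -0.0006] shift [ 0.0764  0.     -0.0491] tcp [0.568 0.122 0.162]
[-8.57167301e-01  4.57896689e-19  5.15038075e-01] [2.11696861e-18 1.00000000e+00 1.15958100e-19]
```

{"name": "servo_tool", "arguments": {
  "series": [0.004, 0, -0.0025, 0, 0, 0, 0.03, 0.008, 0, -0.005, 0, 0, 0, 0.03, 0.0085, 0, -0.0055, 0, 0, 0, 0.03, 0.009, 0, -0.006, 0, 0, 0, 0.03, 0.0095, 0, -0.006, 0, 0, 0, 0.03, 0.0095, 0, -0.006, 0, 0, 0, 0.03, 0.009, 0, -0.006, 0, 0, 0, 0.03, 0.0085, 0, -0.0055, 0, 0, 0, 0.03, 0.007, 0, -0.0045, 0, 0, 0, 0.03, 0.0034, 0, -0.0021, 0, 0, 0, 0.03]
}}

```text
time_s: 12.28
position: [0.5668, 0.1225, 0.1618]
eef_rot: [-3.141, 0.538, 3.116]
wrist_force: [0.1, 0.7, -2.9]
width: 0.681
gripper_force: 29.9
```

```bash
python3 -c "
from h import *
print(sense()['qpos'].round(2));go(rk(-.088,-.11,.178))"
```

```text
[ 0.14  0.56 -0.76  2.27  1.72  0.62 -0.49]
t 12.28 pos [0.5668 0.1225 0.1618] F [ 0.1  0.7 -2.9] w 0.064 gf 29.9
rot [-0.0002 -0.0028  0.0006] shift [-0.0007 -0.2205  0.0005] tcp [ 0.562 -0.098  0.162]
```

{"name": "servo_tool", "arguments": {
  "series": [0, -0.006, 0, 0, 0, 0, 0.03, 0, -0.012, 0, 0, 0, 0, 0.03, 0, -0.012, 0, 0, 0, 0, 0.03, 0, -0.012, 0, 0, 0, 0, 0.03, 0, -0.012, 0, 0, 0, 0, 0.03, 0, -0.012, 0, 0, 0, 0, 0.03, 0, -0.012, 0, 0, 0, 0, 0.03, 0, -0.012, 0, 0, 0, 0, 0.03, 0, -0.012, 0, 0, 0, 0, 0.03, 0, -0.012, 0, 0, 0, 0, 0.03]
}}

```text
time_s: 13.12
position: [0.5661, 0.0073, 0.1625]
eef_rot: [-3.141, 0.541, 3.114]
wrist_force: [1.5, 0.3, -3.2]
width: 0.678
gripper_force: 29.9
```

```bash
python3 -c "
from h import *
print(sense()['qpos'].round(2));go(rk(-.088,-.11,.178))"
```

```text
[ 0.41  0.52 -0.73  2.33  1.92  0.46 -0.44]
t 13.12 pos [0.5661 0.0073 0.1625] F [ 1.5  0.3 -3.2] w 0.0638 gf 29.9
rot [-0.0009 -0.0005 -0.001 ] shift [ 1.600e-03 -1.053e-01 -1.000e-04] tcp [ 0.562 -0.098  0.162]
```

{"name": "servo_tool", "arguments": {
  "series": [0, -0.01, 0, 0, 0, 0, 0.03, 0, -0.012, 0, 0, 0, 0, 0.03, 0, -0.012, 0, 0, 0, 0, 0.03, 0, -0.012, 0, 0, 0, 0, 0.03, 0, -0.012, 0, 0, 0, 0, 0.03, 0, -0.012, 0, 0, 0, 0, 0.03, 0, -0.012, 0, 0, 0, 0, 0.03, 0, -0.012, 0, 0, 0, 0, 0.03, 0, -0.008, 0, 0, 0, 0, 0.03, 0, -0.003, 0, 0, 0, 0, 0.03]
}}

```text
time_s: 13.95
position: [0.563, -0.0985, 0.1624]
eef_rot: [-3.141, 0.54, 3.113]
wrist_force: [0.4, 0.5, -3.0]
width: 0.68
gripper_force: 29.9
```

```bash
python3 -c "
from h import *
print(sense()['qpos'].round(2));go(rk(0.004,-.11,.178))"
```

```text
[ 0.66  0.52 -0.69  2.31  2.07  0.3  -0.33]
t 13.95 pos [ 0.563  -0.0985  0.1624] F [ 0.4  0.5 -3. ] w 0.0639 gf 29.9
rot [-0.0024 -0.0006 -0.0024] shift [-0.0776  0.0005  0.0474] tcp [ 0.654 -0.1    0.162]
```

{"name": "servo_tool", "arguments": {
  "series": [-0.004, -0.0005, 0.0025, 0, 0, 0, 0.03, -0.008, -0.0005, 0.005, 0, 0, 0, 0.03, -0.009, -0.0005, 0.0055, 0, 0, 0, 0.03, -0.0095, 0, 0.006, 0, 0, 0, 0.03, -0.0095, 0, 0.006, 0, 0, 0, 0.03, -0.0095, 0, 0.006, 0, 0, 0, 0.03, -0.009, 0, 0.0055, 0, 0, 0, 0.03, -0.0085, 0, 0.005, 0, 0, 0, 0.03, -0.007, 0, 0.004, 0, 0, 0, 0.03, -0.0033, 0, 0.0019, 0, 0, 0, 0.03]
}}

```text
time_s: 14.78
position: [0.6552, -0.0988, 0.1619]
eef_rot: [3.141, 0.541, 3.117]
wrist_force: [0.3, -0.4, -3.1]
width: 0.676
gripper_force: 29.9
```

```bash
python3 -c "
from h import *
print(sense()['qpos'].round(2));go(rk(0.004,-.11,.148))"
```

```text
[ 0.54  0.59 -0.57  2.09  1.65  0.25  0.09]
t 14.78 pos [ 0.6552 -0.0988  0.1619] F [ 0.3 -0.4 -3.1] w 0.0635 gf 29.9
rot [0.0012 0.0004 0.0008] shift [ 0.0166 -0.0016  0.0253] tcp [ 0.654 -0.1    0.132]
```

{"name": "servo_tool", "arguments": {
  "series": [0.0028, -0.001, 0.0046, 0, 0, 0, 0.03, 0.0028, 0, 0.0046, 0, 0, 0, 0.03, 0.0028, 0, 0.0046, 0, 0, 0, 0.03, 0.0028, 0, 0.0046, 0, 0, 0, 0.03, 0.0025, 0, 0.0042, 0, 0, 0, 0.03, 0.002, 0, 0.0034, 0, 0, 0, 0.03, 0, 0, 0, 0, 0, 0, 0.03, 0, 0, 0, 0, 0, 0, 0.03, 0, 0, 0, 0, 0, 0, 0.03, 0, 0, 0, 0, 0, 0, 0.085]
}}

```text
time_s: 15.62
position: [0.6542, -0.1003, 0.1321]
eef_rot: [3.141, 0.542, 3.116]
wrist_force: [-0.3, 0.7, -0.2]
width: 0.723
gripper_force: 0.0
```

```bash
python3 -c "
from h import *
print(sense()['qpos'].round(2));go(rk(0.004,-.11,.148))"
```

```text
[ 0.58  0.67 -0.65  2.11  1.87  0.33 -0.1 ]
t 15.62 pos [ 0.6542 -0.1003  0.1321] F [-0.3  0.7 -0.2] w 0.068 gf 0.0
rot [0.0007 0.0008 0.0007] shift [ 0.0004 -0.0001  0.0002] tcp [ 0.654 -0.1    0.132]
```

Released; now back out along the tool axis, then over to the glue.

{"name": "servo_tool", "arguments": {
  "series": [0, 0, 0, 0, 0, 0, 0.085, 0, 0, 0, 0, 0, 0, 0.085, 0, 0, 0, 0, 0, 0, 0.085, 0, 0, -0.01, 0, 0, 0, 0.085, 0, 0, -0.022, 0, 0, 0, 0.085, 0, 0, -0.026, 0, 0, 0, 0.085, 0, 0, -0.028, 0, 0, 0, 0.085, 0, 0, -0.028, 0, 0, 0, 0.085, 0, 0, -0.028, 0, 0, 0, 0.085, 0, 0, -0.018, 0, 0, 0, 0.085]
}}

```text
time_s: 16.45
position: [0.5727, -0.0987, 0.2662]
eef_rot: [-3.14, 0.541, 3.117]
wrist_force: [-0.2, 0.7, -0.4]
width: 0.903
gripper_force: 0.0
```

```bash
python3 -c "
from h import *
print(sense()['qpos'].round(2));go([.640,.0105,.111],.15)"
```

```text
[ 0.89  0.37 -0.95  2.16  0.97  0.34  0.74]
t 16.45 pos [ 0.5727 -0.0987  0.2662] F [-0.2  0.7 -0.4] w 0.0849 gf 0.0
rot [-0.0012 -0.0004  0.0009] shift [0.0248 0.1109 0.0352] tcp [0.573 0.012 0.223]
```

{"name": "servo_tool", "arguments": {
  "series": [0, 0.01, 0, 0, 0, 0, 0.085, 0, 0.015, 0, 0, 0, 0, 0.085, 0, 0.016, 0, 0, 0, 0, 0.085, 0, 0.016, 0, 0, 0, 0, 0.085, 0.004, 0.016, 0.006, 0, 0, 0, 0.085, 0.005, 0.015, 0.007, 0, 0, 0, 0.085, 0.005, 0.013, 0.007, 0, 0, 0, 0.085, 0.005, 0.008, 0.007, 0, 0, 0, 0.085, 0.005, 0.002, 0.007, 0, 0, 0, 0.085, 0, 0, 0, 0, 0, 0, 0.085]
}}

```text
time_s: 17.28
position: [0.5725, 0.0129, 0.2216]
eef_rot: [-3.141, 0.538, 3.118]
wrist_force: [-0.6, -1.0, 0.2]
width: 0.908
gripper_force: 0.0
```

```bash
python3 - <<'E'
from h import *
print(sense()['qpos'].round(2))
im,d=get_image("wrist");cv2.imwrite("pics/w4.png",im);W=cloud("wrist",d)
for z in np.arange(.04,.2,.02):
  for y0,y1 in((-.155,-.05),(-.04,.06)):
    B=W[np.all((W>[.55,y0,z])&(W<[.685,y1,z+.02]),-1)]
    if len(B):print(z.round(2),B.min(0)[:2].round(3),B.max(0)[:2].round(3),len(B),end=" ")
  print()
go([.640,.0105,.111])
E
```

```text
[ 0.4   0.38 -0.68  2.25  1.45  0.34  0.02]
0.04 [ 0.612 -0.125] [ 0.657 -0.066] 511 0.04 [ 0.619 -0.023] [0.645 0.041] 473 
0.06 [ 0.612 -0.125] [ 0.655 -0.066] 597 0.06 [ 0.618 -0.023] [0.644 0.041] 464 
0.08 [ 0.612 -0.126] [ 0.656 -0.066] 662 0.08 [ 0.616 -0.022] [0.642 0.039] 602 
0.1 [ 0.612 -0.125] [ 0.655 -0.066] 752 0.1 [ 0.617 -0.022] [0.648 0.038] 735 
0.12 [ 0.612 -0.125] [ 0.656 -0.066] 869 0.12 [ 0.619 -0.02 ] [0.651 0.036] 841 
0.14 [ 0.612 -0.126] [ 0.654 -0.066] 979 0.14 [ 0.619 -0.016] [0.644 0.032] 600 
0.16 [ 0.612 -0.13 ] [ 0.658 -0.067] 1343 0.16 [ 0.62  -0.014] [0.666 0.031] 1252 
0.18 [ 0.619 -0.122] [ 0.659 -0.076] 1091 
t 17.33 pos [0.5729 0.0122 0.2224] F [-0.4  0.1  0.4] w 0.0849 gf 0.0
rot [-0.0002 -0.0024  0.0011] shift [-0.0002  0.      0.149 ] tcp [0.65  0.01  0.095]
```

View pics/w4.png

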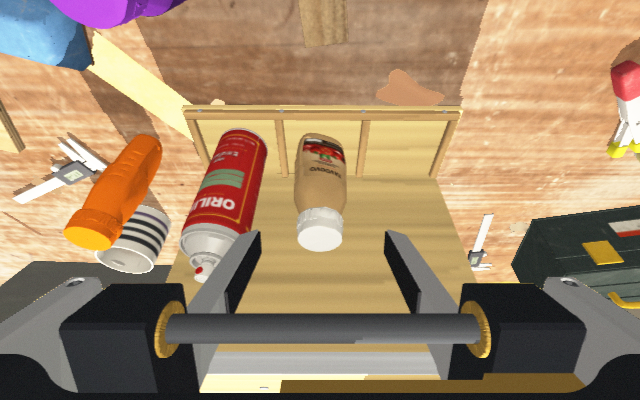

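{"name": "servo_tool", "arguments": {
  "series": [-0.0015, -0.001, 0.008, 0, 0, 0, 0.085, 0, 0, 0.02, 0, 0, 0, 0.085, 0, 0, 0.024, 0, 0, 0, 0.085, 0, 0, 0.024, 0, 0, 0, 0.085, 0, 0, 0.024, 0, 0, 0, 0.085, 0, 0, 0.022, 0, 0, 0, 0.085, 0, 0, 0.016, 0, 0, 0, 0.085, 0, 0, 0.0085, 0, 0, 0, 0.085, 0, 0, 0, 0, 0, 0, 0.085, 0, 0, 0, 0, 0, 0, 0.085]
}}

```text
time_s: 18.17
position: [0.6501, 0.0083, 0.0985]
eef_rot: [3.142, 0.54, 3.114]
wrist_force: [-0.2, 0.2, 1.1]
width: 0.901
gripper_force: 0.0
```

{"name": "servo_tool", "arguments": {
  "series": [0, 0, 0, 0, 0, 0, 0.03, 0, 0, 0, 0, 0, 0, 0.03, 0, 0, 0, 0, 0, 0, 0.03, 0, 0, 0, 0, 0, 0, 0.03, 0, 0, 0, 0, 0, 0, 0.03, 0, 0, 0, 0, 0, 0, 0.03, -0.0026, 0, -0.0043, 0, 0, 0, 0.03, -0.0052, 0, -0.0086, 0, 0, 0, 0.03, -0.0052, 0, -0.0086, 0, 0, 0, 0.03, -0.0052, 0, -0.0086, 0, 0, 0, 0.03]
}}

```text
time_s: 19.0
position: [0.6494, 0.0089, 0.1333]
eef_rot: [3.141, 0.539, 3.115]
wrist_force: [0.1, 0.4, -2.9]
width: 0.634
gripper_force: 30.0
```

```bash
python3 -c "
from h import *
print(sense()['qpos'].round(2));go(rk(-.002,.11,.149))"
```

```text
[ 0.34  0.65 -0.64  2.14  1.85  0.44 -0.3 ]
t 19.0 pos [0.6494 0.0089 0.1333] F [ 0.1  0.4 -2.9] w 0.0596 gf 30.0
rot [ 0.0003 -0.0025 -0.0008] shift [-0.0008  0.1109  0.0012] tcp [0.654 0.12  0.133]
```

{"name": "servo_tool", "arguments": {
  "series": [0, 0.006, 0, 0, 0, 0, 0.03, 0, 0.013, 0, 0, 0, 0, 0.03, 0, 0.014, 0, 0, 0, 0, 0.03, 0, 0.015, 0, 0, 0, 0, 0.03, 0, 0.015, 0, 0, 0, 0, 0.03, 0, 0.015, 0, 0, 0, 0, 0.03, 0, 0.014, 0, 0, 0, 0, 0.03, 0, 0.011, 0, 0, 0, 0, 0.03, 0, 0.006, 0, 0, 0, 0, 0.03, 0, 0.002, 0, 0, 0, 0, 0.03]
}}

```text
time_s: 19.83
position: [0.6528, 0.1215, 0.1331]
eef_rot: [3.141, 0.54, 3.116]
wrist_force: [-0.4, -0.1, -3.1]
width: 0.633
gripper_force: 30.0
```

```bash
python3 -c "
from h import *
print(sense()['qpos'].round(2));go(rk(-.002,.11,.1145))"
```

```text
[ 0.12  0.67 -0.67  2.09  1.72  0.58 -0.35]
t 19.83 pos [0.6528 0.1215 0.1331] F [-0.4 -0.1 -3.1] w 0.0595 gf 30.0
rot [ 0.0012 -0.0014  0.0006] shift [ 0.0172 -0.0017  0.0303] tcp [0.654 0.12  0.098]
```

{"name": "servo_tool", "arguments": {
  "series": [0.003, -0.001, 0.005, 0, 0, 0, 0.03, 0.003, -0.0005, 0.005, 0, 0, 0, 0.03, 0.003, 0, 0.005, 0, 0, 0, 0.03, 0.003, 0, 0.005, 0, 0, 0, 0.03, 0.003, 0, 0.005, 0, 0, 0, 0.03, 0.0025, 0, 0.0042, 0, 0, 0, 0.03, 0, 0, 0, 0, 0, 0, 0.03, 0, 0, 0, 0, 0, 0, 0.03, 0, 0, 0, 0, 0, 0, 0.03, 0, 0, 0, 0, 0, 0, 0.082]
}}

```text
time_s: 20.67
position: [0.6532, 0.1182, 0.0994]
eef_rot: [-3.142, 0.541, 3.115]
wrist_force: [-0.4, 0.0, -0.5]
width: 0.676
gripper_force: 0.0
```

{"name": "servo_tool", "arguments": {
  "series": [0, 0, 0, 0, 0, 0, 0.082, 0, 0, 0, 0, 0, 0, 0.082, 0, 0, 0, 0, 0, 0, 0.082, 0, 0, -0.01, 0, 0, 0, 0.082, 0, 0, -0.022, 0, 0, 0, 0.082, 0, 0, -0.026, 0, 0, 0, 0.082, 0, 0, -0.028, 0, 0, 0, 0.082, 0, 0, -0.028, 0, 0, 0, 0.082, 0, 0, -0.028, 0, 0, 0, 0.082, 0, 0, -0.02, 0, 0, 0, 0.082]
}}

```text
time_s: 21.5
position: [0.5686, 0.1213, 0.241]
eef_rot: [-3.141, 0.543, 3.117]
wrist_force: [0.3, -0.5, 0.6]
width: 0.867
gripper_force: 0.0
```

{"name": "servo_tool", "arguments": {
  "series": [0, 0, -0.015, 0, 0, 0, 0.082, 0, 0, -0.015, 0, 0, 0, 0.082, 0, 0, -0.01, 0, 0, 0, 0.082, 0, 0, 0, 0, 0, 0, 0.082, 0, 0, 0, 0, 0, 0, 0.082, 0, 0, 0, 0, 0, 0, 0.082, 0, 0, 0, 0, 0, 0, 0.082, 0, 0, 0, 0, 0, 0, 0.082, 0, 0, 0, 0, 0, 0, 0.082, 0, 0, 0, 0, 0, 0, 0.082]
}}

```text
time_s: 22.33
position: [0.5492, 0.121, 0.2721]
eef_rot: [-3.142, 0.54, 3.115]
wrist_force: [-0.7, 0.9, -0.3]
width: 0.874
gripper_force: 0.0
```

```bash
python3 - <<'E'
from h import *
im,d=get_image("wrist");W=cloud("wrist",d)
for z in(.04,.1,.16):
  for y0,y1 in((-.155,-.05),(.06,.17)):
    B=W[np.all((W>[.55,y0,z])&(W<[.685,y1,z+.02]),-1)]
    if len(B):print(z,B.min(0)[:2].round(3),B.max(0)[:2].round(3),len(B),end=" ")
  print()
im2,_=get_image("side");cv2.imwrite("pics/end.png",np.hstack([cv2.resize(im,(420,262)),cv2.resize(im2[120:330,220:440],(275,262))]));print(sense()["time_s"])
E
```

```text
0.04 [ 0.611 -0.121] [ 0.665 -0.065] 465 0.04 [0.621 0.087] [0.648 0.152] 350 
0.1 [ 0.612 -0.12 ] [ 0.664 -0.064] 622 0.1 [0.62  0.089] [0.649 0.149] 525 
0.16 [ 0.612 -0.129] [ 0.676 -0.065] 1290 0.16 [0.622 0.097] [0.668 0.141] 925 
22.4333
```

View pics/end.png

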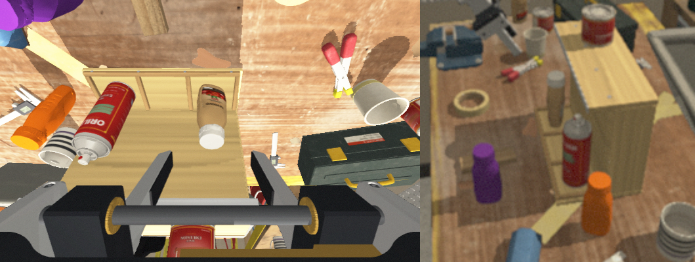

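The last picture shows the glue upright in the left bay (212,115) and the can upright in the right bay (105,120). The tin and the other things are where they were, and the gripper is clear.

```bash
python3 -c "
from workcell import *
print(sign_off())"
```

```text
the job is handed in; nothing more can be done
None
```

The spray can and glue bottle are swapped: the can stands upright in the right bay and the glue in the left, with nothing else disturbed, and the job was handed in at about 22 s.

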